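# Index the shooting-board fence to its third click stop and clamp it

### The arm

A 6-joint arm with a two-finger parallel gripper is mounted at the origin on the work surface. World frame = base frame: x ahead of the robot, y to its left, z up, the work surface at z = 0. Lengths are in mm, angles in degrees, forces in N, time in s.
With the tool pointing down it reaches from about 350 to 850 mm from the base axis. Payload 8.1 kg.
Tool frame: the origin (TCP) lies between the finger pads; the fingertips stand 17 mm ahead of it and the grasp point (between the pads) lies 2 mm behind it; z points along the fingers, y is the line along which they close (so a half turn about z gives the same grasp; the last joint's range is limited). The gripper opens to 85 mm and grips with 20 to 120 N. Pads are 22 mm wide; open, the fingers measure 114 mm over their backs; the gripper's body (76 mm by 85 mm) begins 54 mm behind the grasp point. The pads swing forward as they close: fully open they stand 13 mm farther back than shut.
Start: joints at [67.987, 7.471, 85.268, -0, 87.261, -4.893], TCP at [176.602, 573.426, 248.292] pointing down, gripper open.
Joint ranges: [-169.43, 169.43], [-51.17, 129.36], [1.28, 143.12], [-76.62, 256.62], [0, 156.53], [-152.29, 152.29]. Speed limits (degrees/s): [136.94, 136.94, 159.86, 180, 180, 180].

### API

Orientations are given as [roll, pitch, yaw] about the fixed x, y, z axes, in that order (R = Rz(yaw) Ry(pitch) Rx(roll)).
In Python, from bench import sense, snapshot, hand_in, trace, place_of gives the robot as it stands.
- The arm moves only by the shell command python3 -m handwheel 'ROWS' [FORCE]. ROWS is JSON, a list of rows, each a list of 7 numbers: the opening, from -1 (shut) to 1 (fully open), then the shift along the tool's x, y, z in cm, then the turn, a rotation vector about the tool's x, y, z in rad. A call has 1 to 12 rows; each row shifts and turns the commanded pose from where the row before left it, along the tool's axes as they then stand; what a row does not reach is not made up. A row lasts 1/12 s, in which the tool goes at most 41.7 mm and 7.16 degrees, less where a joint would pass 70% of its speed; a pose out of reach is approached as far as the arm can. A call with a gripper value outside its range is refused whole. The fingers move at their own pace and stop on an object; FORCE is the grip in N (left out, the last holds). Time passes only in rows, so rows that do not move let the fingers close. It gives the time, the measured TCP pose, the force, the opening and the grip force at its end, in the units of the state.
- sense(): the state, without advancing time (a new reading comes with each control period).
- snapshot(name): name is "scene" or "top" or "wrist"; returns a dict with "image" (420x560x3 uint8, red, green, blue), "intrinsics" (3x3 intrinsics, pixels), "R" (3x3) and "t" (3): a world point X has camera coordinates R X + t. Camera axes: x right, y down, z forward; pixel columns grow to the right and rows downward; lengths in mm; the calibration is good to about 2 mm. The wrist camera is an equidistant fisheye: a pixel r from the principal point sees the ray r / f radians off the axis. A picture is of the moment at which its call begins. There is no depth.
- hand_in(): hands the job in; it is judged then, once.
Trained networks look in a picture, given as the dict that the camera call returned (one of the last four; its "shot" number tells which), for a name from the list of things; names that differ only in an ending like _2 or _b are one class to them, and where a whole thing is asked for, a point or a joint stands for the part that bears it (a point fixed in the world has none). Each returns a list of dicts, best first, with "conf" (0 to 1); they miss things now and then, are a little off and sometimes report something else, mostly with a low value. They report only what shows in the picture. A call takes as long as a camera call.
- trace(picture, query): "pixels" (420x560 bool, what is visible of it).
- place_of(picture, query): "location" ([x, y, z] in mm, in world coordinates, good to about 4 mm: a listed point, or the origin of a listed thing).
The state is a dict: "time": time; "joint_pos": joint angles; "qd": joint speeds; "joint_efforts": joint torques, N m; "tool_pos": TCP position; "tcp_rot": TCP orientation; "ft_force": force on the tool from outside, world axes, zero at the start; "wrist_torque": the same for the moment, N m; "finger_gap": finger opening in mm; "grip_force": force on a finger pad.
Only numpy, scipy, OpenCV 4.12 (cv2) and the standard library are available. Lean on these libraries where they do the work, as an engineer would, in place of code of your own. Each camera call takes 0.05 s, during which the arm holds its last target. There are 200 camera calls.

### The job

Set the shooting board for a six-sided ring: with a fingertip push its pivoting fence round, feeling the clicks, to the third stop from square (not counting square itself) and leave it seated there, never letting it run on into the fourth. Then press the raised cam lever on the fence down flat to clamp it and take the hand away. Only push: do not take the fence or the lever between the fingers, and leave the plane, the bowl and the two wooden segments where they are.

Things in the scene. Friction and masses are not known exactly. Their poses are not given: they have to be found in the camera images.
- board: Shooting board, fixed to the bench: wooden deck 280 (x) by 460 mm (y), top 30 mm above the bench, with a lower track 80 mm wide for the plane along its +x side. Origin: centre of its underside; x points across it to the track, away from the robot, y along the track, z up. The fence's pivot is at (75, -50) mm. A 4 mm metal plate with a slot at each stop lies along an arc 190 mm from the pivot.
- fence_pivot (a point): The fence's upright pivot axis, at deck height (30 mm above the bench). Axes turn with the fence: -x along it to the free end, z up. The fence is a straight aluminium bar with a wooden face: from x = +22 to -245 mm (free end, nearest the robot), y from -16 (wooden face) to +14 mm, top 50 mm above the deck. Screw heads stand up to 8 mm above its top.
- fence_push (a point): Point on the fence's wooden face where it is to be pushed: 215 mm from the pivot, 28 mm above the deck (58 mm above the bench). Axes as fence_pivot: the face looks to -y, and a push towards +y swings the fence on through the stops. The deck in front of the face is free for 70 mm.
- fence (a joint): Angle of the fence, rad: 0 square to the track, growing as the free end swings to the board's +y (clockwise from above). A sprung ball clicks into stops at 0 (square), 0.262, 0.393, 0.524 (third), 0.628, 0.785 and pulls it in from about 0.02 away. At fence_push about 6 N to leave a stop, about 1 N between, where it stays. Ends at -0.05, 0.83. Starts at 0 to 0.30, in or between stops.
- cam (a joint): Angle of the cam clamp's lever on the fence, rad. At 0 it stands up at 55 degrees, at 0.96 it lies flat along the fence, pointing to the pivot (clamped). It turns about a level axis across the fence, stays where it is left and yields to a push of 2 to 3 N. Starts at 0 to 0.2.
- cam_axis (a point): The cam lever's turning axis: 105 mm from the pivot towards the free end, above the middle of the fence's top, 94 mm above the bench.
- cam_press (a point): Point on the cam lever's upper face, 50 mm from its axis. The lever is a black paddle 18 mm wide and 8 mm thick that leads from the axis towards the pivot and ends 75 mm from the axis; raised, it reaches up to about 160 mm above the bench; flat, its upper face is 98 mm above the bench.
- plane: Steel hand plane with wooden handles, 245 mm long, lying on its side in the track, its sole against the deck's edge; top 72 mm above the bench. Origin under its sole, half-way along. To be left alone.
- bowl_mid (a point): Centre of a rough-turned wooden bowl, 196 mm across, 55 mm high, on the bench beyond the board's -y end. To be left alone.
- segment_a_mid (a point): Centre of a wooden ring segment, a trapezoid 90 by 32 by 22 mm, lying on the deck on the fence's -y side. To be left alone.
- segment_b_mid (a point): Centre of the second segment, the same. To be left alone.

How it is judged (in metres and radians):
On the way, in this order (a step that is already met when the one before it is completed fails the run):
1. the fence sits in its third stop, the cam lever still up (value of joint fence between 0.504 and 0.544 rad and value of joint cam below 0.5 rad), for 0.3 s.
2. the cam lever is pressed flat (value of joint cam above 0.86 rad), for 0.2 s.
At the end, for the whole second after the job is handed in: The fence rests in its third stop (0.524 rad, within 0.02), the cam lever lies flat (above 0.86 of 0.96 rad), and the plane, the bowl and the segments are within 15 mm of where they were (value of joint fence between 0.504 and 0.544 rad and value of joint cam above 0.86 rad and distance of each of plane, bowl_mid, segment_a_mid, segment_b_mid from where it was at the start of the episode below 0.015 m); the robot touches nothing.
It fails at once if the fence runs on past the third stop towards the fourth (value of joint fence above 0.585 rad).
It fails at once if the fence is taken between the fingers (y of the grasp point in the frame of fence_pivot between -0.013 and 0.011 m and z of the grasp point in the frame of fence_pivot below 0.045 m and x of the grasp point in the frame of fence_pivot between -0.25 and 0.025 m).
It fails at once if the cam lever is taken between the fingers (distance between the grasp point and cam_press below 0.012 m and contact force between the fingers and cam above 0.5 N).
It fails at once if the plane, the bowl or a segment is moved or lifted (distance of any of plane, bowl_mid, segment_a_mid, segment_b_mid from where it was at the start of the episode above 0.03 m).
It also fails if it takes over 64 s, if anything falls off the work surface, if the arm or the gripper's body presses on something with over 40 N, if the wrist force passes 120 N, or if a joint passes its speed limit or range.

## Working session

There is one attempt and no reset: what is moved stays moved. The work goes in short steps, Python scripts to look and compute and a shell command to move; the robot and the scene stay as the last step left them, time stands still between calls to the robot, and variables do not carry over. Pictures are saved under pics/ and viewed, at most 10 in all, crops included, and the job is handed in when it is done.

```bash
mkdir -p pics; ls
cat > h.py <<'E'
from bench import sense, snapshot, trace, place_of
import numpy as np, cv2
E
python3 - <<'E'
from h import *
s=sense(); print(s)
out=[]
for c in ["top","scene"]:
    p=snapshot(c); cv2.imwrite(f"pics/{c}0.png",p["image"][:,:,::-1])
    for q in ["board","fence_pivot","fence_push","cam_axis","cam_press","plane","bowl_mid","segment_a_mid"]:
        print(c,q,[(np.round(d["location"]).tolist(),round(d["conf"],2)) for d in place_of(p,q)[:2]])
E
```

```text
pics
{'time': 0.0, 'joint_pos': array([ 6.79857741e+01,  7.51349668e+00,  8.53294669e+01,  1.19249535e-03,
        8.72638779e+01, -4.89237351e+00]), 'qd': array([ 0.03457792,  0.02495924, -0.0394206 ,  0.07971079,  0.05506884,
       -0.00482372]), 'joint_efforts': array([ 2.63189713e-04, -5.69399035e+01, -5.00554240e+01, -2.71670592e-05,
        1.46223427e-02,  1.12706039e-04]), 'tool_pos': array([176.40819264, 572.92574008, 247.25943021]), 'tcp_rot': array([-1.79893649e+02, -1.02985830e-02,  1.62878080e+02]), 'ft_force': array([ 0.48931752, -0.07159134, -0.5876242 ]), 'wrist_torque': array([-0.00140647,  0.01482504,  0.04489143]), 'grip_force': 0.0, 'finger_gap': 85.44876055198344}
top board [([632.0, 1.0, 2.0], 0.58)]
top fence_pivot []
top fence_push [([491.0, -5.0, 58.0], 0.78)]
top cam_axis [([596.0, -26.0, 94.0], 0.76)]
top cam_press [([631.0, -29.0, 136.0], 0.6), ([631.0, -199.0, 43.0], 0.35)]
top plane [([755.0, 61.0, 14.0], 0.82)]
top bowl_mid [([480.0, -367.0, 28.0], 0.64)]
top segment_a_mid [([632.0, -198.0, 46.0], 0.73), ([541.0, -192.0, 40.0], 0.54)]
scene board [([632.0, -2.0, -4.0], 0.89)]
scene fence_pivot [([697.0, -59.0, 28.0], 0.65)]
scene fence_push [([492.0, -8.0, 59.0], 0.64)]
scene cam_axis [([602.0, -23.0, 95.0], 0.64)]
scene cam_press [([627.0, -34.0, 139.0], 0.77), ([632.0, -201.0, 37.0], 0.48)]
scene plane [([752.0, 64.0, 14.0], 0.67), ([696.0, -62.0, 32.0], 0.44)]
scene bowl_mid [([482.0, -369.0, 28.0], 0.73)]
scene segment_a_mid [([631.0, -201.0, 40.0], 0.8)]
```

View pics/top0.png

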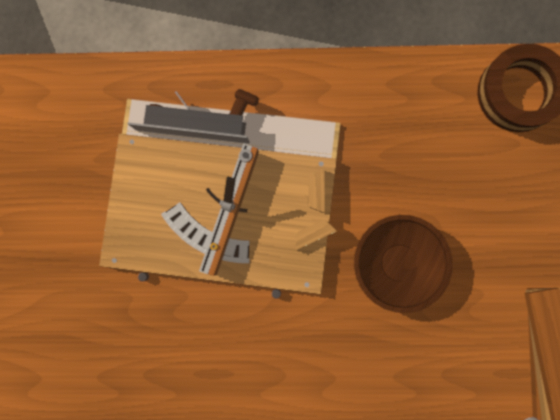

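View pics/scene0.png

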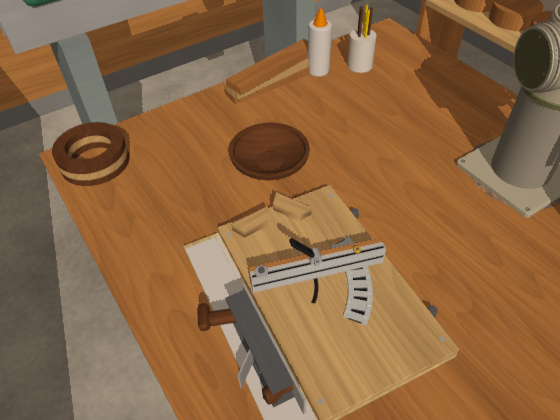

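The top view has +x up and +y to the left. The fence runs from the pivot at about (247,153) to the free end at about (209,272). The black cam lever is raised at about (229,190), and the segments at (318,190) and (312,237) are well clear. In the scene view the plane lies in the track and the slot plate is on the fence's +y side. Next I'll fit the pivot, the board yaw and the fence angle.

```bash
cat >> h.py <<'E'
from scipy.optimize import least_squares
LOC={"fence_pivot":(0,0),"fence_push":(-215,-16),"cam_axis":(-105,-1)}
def R2(a): return np.array([[np.cos(a),-np.sin(a)],[np.sin(a),np.cos(a)]])
def toplane(p,uv,z):
    K,R,t=p["intrinsics"],np.array(p["R"]),np.array(p["t"]); C=-R.T@t
    d=np.c_[uv,np.ones(len(uv))]@np.linalg.inv(K).T@R
    return (C+d*((z-C[2])/d[:,2])[:,None])[:,:2]
def board_yaw(p):
    m=trace(p,"board")[0]["pixels"].astype(np.uint8)
    uv=np.argwhere(m)[:,::-1].astype(float)
    return cv2.minAreaRect(toplane(p,uv,30).astype(np.float32))
def observe(cams=("top","scene"),n=1):
    obs=[]
    for c in cams:
        for _ in range(n):
            p=snapshot(c)
            for q in ["board",*LOC]:
                r=place_of(p,q)
                if r and r[0]["conf"]>.4: obs.append((q,np.array(r[0]["location"])))
    return obs
def fit(obs,yaw=None):
    def res(v):
        px,py,ps,ph=v; e=[]
        for q,X in obs:
            if q=="board": P=np.array([px,py])-R2(ps)@[75,-50]
            else: P=np.array([px,py])+R2(ph)@LOC[q]
            e+=list((X[:2]-P)/4)
        if yaw is not None: e.append((ps-yaw)/.01)
        return e
    s=least_squares(res,[700,-59,-.12,-.32],loss="soft_l1"); return s.x
E
python3 - <<'E'
from h import *
p=snapshot("top"); print(board_yaw(p)); p=snapshot("scene"); print(board_yaw(p))
o=observe(n=3)
for q,X in o: print(q,np.round(X,1))
v=fit(o); print("fit",v,"theta",v[2]-v[3])
v=fit(o,-.125); print("fit",v,"theta",v[2]-v[3])
E
```

```text
((616.7674560546875, 2.231109619140625), (460.1628723144531, 373.32330322265625), 82.60751342773438)
((626.79833984375, 4.39971923828125), (469.2397766113281, 378.2044677734375), 82.44688415527344)
board [632.8  -2.3   3.2]
fence_pivot [699.1 -59.3  29.4]
fence_push [488.1  -4.6  60.2]
cam_axis [598.2 -27.5  91.7]
board [629.9  -2.5   1.2]
fence_pivot [698.5 -60.5  30.4]
cam_axis [600.  -26.2  94.2]
board [ 6.327e+02 -3.000e-01  3.000e-01]
fence_pivot [700.5 -59.9  30.9]
fence_push [491.4  -2.6  54.3]
cam_axis [597.6 -25.9  96.3]
board [629.1  -1.5  -1.7]
fence_pivot [697.  -63.8  29. ]
fence_push [492.4  -7.5  57.1]
cam_axis [599.6 -21.   93.6]
board [630.9  -0.7  -5.1]
fence_pivot [697.  -60.7  30.2]
fence_push [490.3  -4.6  57.6]
cam_axis [606.2 -20.6  94.7]
board [630.4   2.5  -2.8]
fence_pivot [696.5 -58.3  29.9]
fence_push [492.   -4.6  57.6]
cam_axis [602.8 -24.   97.1]
fit [ 6.98964171e+02 -5.98435920e+01 -1.26053960e-01 -3.37281864e-01] theta 0.2112279032633811
fit [ 6.98983359e+02 -5.98129145e+01 -1.25134291e-01 -3.37087738e-01] theta 0.21195344653777726
```

```bash
python3 -m handwheel '[[-1,0,0,0,0,0,0],[-1,0,0,0,0,0,0],[-1,0,0,0,0,0,0]]' 40
```

```text
time: 2.85
tool_pos: [176.6, 573.4, 248.3]
tcp_rot: [-180.0, 0.0, 162.9]
ft_force: [0.2, 1.6, -0.2]
finger_gap: 51.4
grip_force: 0.0
```

```bash
python3 -m handwheel '[[-1,-2.34,-2.5,0,0,0,0],[-1,-2.34,-2.5,0,0,0,0],[-1,-2.34,-2.5,0,0,0,0],[-1,-2.34,-2.5,0,0,0,0],[-1,-2.34,-2.5,0,0,0,0],[-1,-2.34,-2.5,0,0,0,0],[-1,-2.34,-2.5,0,0,0,0],[-1,-2.34,-2.5,0,0,0,0],[-1,-2.34,-2.5,0,0,0,0],[-1,-2.34,-2.5,0,0,0,0]]' && python3 -m handwheel '[[-1,-2.34,-2.5,0,0,0,0],[-1,-2.34,-2.5,0,0,0,0],[-1,-2.34,-2.5,0,0,0,0],[-1,-2.34,-2.5,0,0,0,0],[-1,-2.34,-2.5,0,0,0,0],[-1,-2.34,-2.5,0,0,0,0],[-1,-2.34,-2.5,0,0,0,0],[-1,-2.34,-2.5,0,0,0,0],[-1,-2.34,-2.5,0,0,0,0],[-1,-2.34,-2.4,0,0,0,0],[-1,0,0,0,0,0,0]]'
```

```text
time: 3.68
tool_pos: [327.0, 264.2, 248.5]
tcp_rot: [180.0, 0.0, 162.9]
ft_force: [0.7, -0.1, -0.2]
finger_gap: 0.2
grip_force: 0.0
time: 4.6
tool_pos: [478.6, -46.0, 248.3]
tcp_rot: [-179.9, 0.1, 162.7]
ft_force: [0.5, 0.4, 1.0]
finger_gap: -0.2
grip_force: 0.0
```

```bash
python3 -m handwheel '[[-1,0,0,2.3,0,0,0],[-1,0,0,2.3,0,0,0],[-1,0,0,2.3,0,0,0],[-1,0,0,2.3,0,0,0],[-1,0,0,2.3,0,0,0],[-1,0,0,2.3,0,0,0],[-1,0,0,2.3,0,0,0],[-1,0,0,2.3,0,0,0],[-1,0,0,0,0,0,0],[-1,0,0,0,0,0,0]]'
cat >> h.py <<'E'
PIV=np.array([699.,-60.])
def st(half=14.5,psi=-.129):
    "fence angle if the finger back (flat, or its leading corner) touches the face"
    s=sense(); a=np.radians(s["tcp_rot"][2]); T=np.array(s["tool_pos"][:2])
    yt=np.array([np.sin(a),-np.cos(a)]); xt=np.array([np.cos(a),np.sin(a)])
    best=1e9
    for k in (-1,1):
        d=T+half*yt+k*11*xt-PIV; r=np.hypot(*d)   # local y=-16
        ph=np.arctan2(d[1],d[0])-(np.pi+np.arcsin(16/r)); ph=(ph+np.pi)%(2*np.pi)-np.pi
        best=min(best,psi-ph) if False else best
        th=psi-ph; best=th if best==1e9 else max(best,th)
    f=s["ft_force"]
    print("t",round(s["time"],2),"tcp",np.round(s["tool_pos"],1),"yaw",round(s["tcp_rot"][2],1),"Fpush",round(float(np.dot(f[:2],yt)),2),"theta_contact",round(best,3))
E
python3 - <<'E'
from h import *
st()
p=snapshot("wrist"); cv2.imwrite("pics/w1.png",p["image"][:,:,::-1])
print(place_of(p,"fence_push")[:1])
E
```

```text
time: 5.43
tool_pos: [475.7, -40.8, 63.4]
tcp_rot: [-180.0, -0.2, 162.9]
ft_force: [0.9, -0.3, 0.9]
finger_gap: -0.0
grip_force: 0.0
t 5.43 tcp [475.7 -40.8  63.4] yaw 162.9 Fpush -0.08 theta_contact 0.097
[]
```

View pics/w1.png

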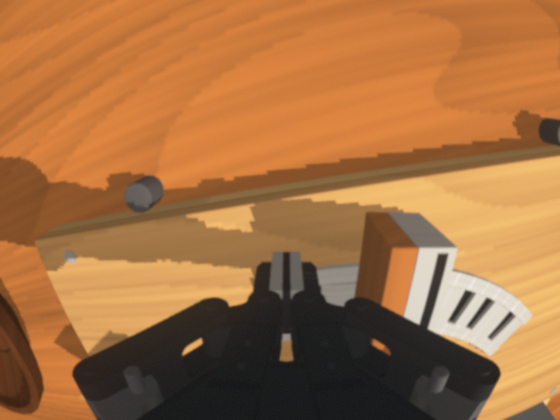

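The picture shows the shut fingertips at about (288,280), in front of the wooden face at about (385,265). The gap is roughly 24 mm, with no contact yet. I'll raise the tool a little and close in.

```bash
python3 -m handwheel '[[-1,0,0.5,-0.5,0,0,0],[-1,0,0.5,0,0,0,0],[-1,0,0.4,0,0,0,0],[-1,0,0.3,0,0,0,0],[-1,0,0.2,0,0,0,0],[-1,0,0,0,0,0,0]]' >/dev/null; python3 -c "from h import *;st()"
for i in 1 2 3 4 5; do python3 -m handwheel '[[-1,0,0.1,0,0,0,0],[-1,0,0.1,0,0,0,0]]' >/dev/null; python3 -c "from h import *;st()"; done
```

```text
t 6.03 tcp [482.7 -22.5  69.4] yaw 162.9 Fpush -0.27 theta_contact 0.183
t 6.2 tcp [483.  -21.2  69.2] yaw 162.9 Fpush 0.94 theta_contact 0.189
t 6.37 tcp [483.7 -19.2  69.2] yaw 162.9 Fpush 0.7 theta_contact 0.199
t 6.53 tcp [484.3 -17.3  69.3] yaw 162.9 Fpush 0.1 theta_contact 0.209
t 6.7 tcp [484.8 -15.6  69.2] yaw 162.9 Fpush -2.12 theta_contact 0.218
t 6.87 tcp [485.4 -13.6  69.3] yaw 162.9 Fpush -2.54 theta_contact 0.228
```

```bash
for i in 1 2 3 4 5 6 7 8; do python3 -m handwheel '[[-1,0,0.1,0,0,0,0.006],[-1,0,0.1,0,0,0,0.006]]' >/dev/null; python3 -c "from h import *;st()"; done
```

```text
t 7.03 tcp [486.  -11.5  69.2] yaw 162.2 Fpush -1.38 theta_contact 0.238
t 7.2 tcp [486.9  -9.4  69.3] yaw 161.5 Fpush 0.11 theta_contact 0.248
t 7.37 tcp [487.6  -7.6  69.4] yaw 160.8 Fpush -0.24 theta_contact 0.257
t 7.53 tcp [488.2  -5.8  69.4] yaw 160.1 Fpush 0.17 theta_contact 0.266
t 7.7 tcp [488.5  -4.6  69.3] yaw 159.4 Fpush -7.92 theta_contact 0.271
t 7.87 tcp [488.8  -3.3  69.3] yaw 158.7 Fpush -6.56 theta_contact 0.277
t 8.03 tcp [489.5  -0.8  69.2] yaw 158.0 Fpush -3.59 theta_contact 0.289
t 8.2 tcp [490.6   1.6  69.1] yaw 157.3 Fpush -2.58 theta_contact 0.301
```

Passed the first click: force went to zero around 0.25–0.26, then peaked at 8 N. The readout matches the 0.262 stop.

```bash
for i in 1 2 3 4 5 6 7 8 9 10 11 12; do python3 -m handwheel '[[-1,0,0.1,0,0,0,0.005],[-1,0,0.1,0,0,0,0.005]]' >/dev/null; python3 -c "from h import *;st()"; done
```

```text
t 8.37 tcp [491.5   3.6  69.1] yaw 156.8 Fpush -1.73 theta_contact 0.311
t 8.53 tcp [492.4   5.4  69.2] yaw 156.2 Fpush -1.86 theta_contact 0.32
t 8.7 tcp [493.3   7.2  69.2] yaw 155.6 Fpush -2.24 theta_contact 0.33
t 8.87 tcp [494.1   9.   69.3] yaw 155.1 Fpush -3.03 theta_contact 0.339
t 9.03 tcp [495.   10.8  69.3] yaw 154.5 Fpush -1.91 theta_contact 0.348
t 9.2 tcp [495.9  12.5  69.3] yaw 153.9 Fpush -1.72 theta_contact 0.357
t 9.37 tcp [496.8  14.4  69.3] yaw 153.3 Fpush -1.62 theta_contact 0.367
t 9.53 tcp [498.1  16.3  69.5] yaw 152.8 Fpush 0.23 theta_contact 0.378
t 9.7 tcp [499.   18.   69.6] yaw 152.2 Fpush -0.22 theta_contact 0.387
t 9.87 tcp [499.7  19.7  69.4] yaw 151.6 Fpush -1.07 theta_contact 0.396
t 10.03 tcp [500.1  20.9  69.3] yaw 151.1 Fpush -7.12 theta_contact 0.401
t 10.2 tcp [500.6  22.1  69.3] yaw 150.5 Fpush -7.45 theta_contact 0.407
```

```bash
for i in 1 2 3 4 5 6 7 8 9; do python3 -m handwheel '[[-1,0,0.1,0,0,0,0.005],[-1,0,0.1,0,0,0,0.005]]' >/dev/null; python3 -c "from h import *;st()"; done
```

```text
t 10.37 tcp [501.7  24.4  69.2] yaw 149.9 Fpush -4.11 theta_contact 0.419
t 10.53 tcp [503.1  26.6  69.1] yaw 149.3 Fpush -2.08 theta_contact 0.431
t 10.7 tcp [504.2  28.5  69.1] yaw 148.8 Fpush -1.43 theta_contact 0.442
t 10.87 tcp [505.3  30.2  69.1] yaw 148.2 Fpush -1.38 theta_contact 0.451
t 11.03 tcp [506.5  31.8  69.2] yaw 147.6 Fpush -2.25 theta_contact 0.461
t 11.2 tcp [507.6  33.5  69.2] yaw 147.0 Fpush -2.35 theta_contact 0.47
t 11.37 tcp [508.7  35.1  69.3] yaw 146.5 Fpush -2.33 theta_contact 0.48
t 11.53 tcp [509.8  36.8  69.3] yaw 145.9 Fpush -1.75 theta_contact 0.489
t 11.7 tcp [511.1  38.5  69.4] yaw 145.3 Fpush -1.02 theta_contact 0.499
```

```bash
for i in 1 2 3 4; do python3 -m handwheel '[[-1,0,0.1,0,0,0,0.005],[-1,0,0,0,0,0,0]]' >/dev/null; python3 -c "from h import *;st()"; done
```

```text
t 11.87 tcp [512.2  39.5  69.6] yaw 145.0 Fpush 0.14 theta_contact 0.506
t 12.03 tcp [512.5  40.2  69.6] yaw 144.8 Fpush 0.13 theta_contact 0.51
t 12.2 tcp [512.8  41.   69.4] yaw 144.5 Fpush -0.49 theta_contact 0.514
t 12.37 tcp [513.3  41.8  69.3] yaw 144.2 Fpush 0.07 theta_contact 0.518
```

The third click is in: push force dropped to zero at 0.506. I'll back off, lift and check with the cameras.

```bash
python3 -m handwheel '[[-1,0,-0.5,0,0,0,0],[-1,0,-1,0,0,0,0],[-1,0,-1.5,0,0,0,0],[-1,0,0,-2,0,0,0],[-1,0,0,-3,0,0,0],[-1,0,0,-3,0,0,0],[-1,0,0,-3,0,0,0],[-1,0,0,-2,0,0,0],[-1,0,0,0,0,0,0],[-1,0,0,0,0,0,0]]'
python3 - <<'E'
from h import *
o=observe(n=3)
LOCo=[(q,np.round(X,1)) for q,X in o if q in("fence_push","cam_axis")]
for x in LOCo: print(*x)
v=fit(o,-.129); print("fit",v,"theta",v[2]-v[3])
for c in("top","scene"):
    p=snapshot(c); print([(np.round(d["location"],1),round(d["conf"],2)) for d in place_of(p,"cam_press")[:2]])
    cv2.imwrite(f"pics/{c}2.png",p["image"][:,:,::-1])
# targets with theta=.524
ph=-.129-.524
for d in (105,91,80,75,70,60,55): print("x_local",-d,np.round(PIV+R2(ph)@[-d,-1],1))
E
```

```text
time: 13.2
tool_pos: [496.3, 16.6, 200.8]
tcp_rot: [179.9, 0.2, 144.2]
ft_force: [0.2, -0.9, -0.1]
finger_gap: -0.1
grip_force: 0.0
fence_push [754.6  62.2  13.6]
cam_axis [615.2   3.3  95. ]
cam_axis [615.2   3.   95.3]
cam_axis [613.9   3.5  94.3]
fence_push [520.   58.3  57.6]
cam_axis [616.9   6.7  95.5]
fence_push [517.2  60.8  53. ]
cam_axis [616.9   6.   94.9]
fence_push [519.9  57.4  58.8]
cam_axis [630.4   1.9  -5.7]
fit [ 6.99500252e+02 -5.94774164e+01 -1.28899481e-01 -6.94496546e+00] theta 6.816065983611344
[(array([642.1,  -9.7, 132.8]), 0.76)]
[(array([638.9, -14.5, 140.1]), 0.78)]
x_local -105 [615.   3.]
x_local -91 [626.1  -5.5]
x_local -80 [634.9 -12.2]
x_local -75 [638.8 -15.2]
x_local -70 [642.8 -18.3]
x_local -60 [650.7 -24.3]
x_local -55 [654.7 -27.4]
```

View pics/scene2.png

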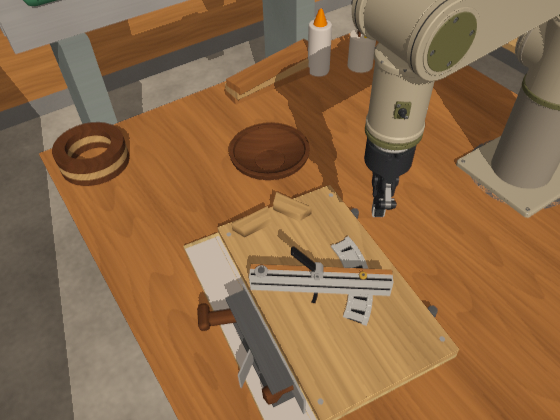

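The fence sits at about 0.53 rad by the images, which agrees with the third stop. The lever at (303,260) is still raised, and nothing else has moved. Next I'll move above the lever, coming in from the axis side.

```bash
python3 -m handwheel '[[-1,-2.4,1.15,0,0,0,0],[-1,-2.4,1.15,0,0,0,0],[-1,-2.4,1.15,0,0,0,0],[-1,-2.4,1.15,0,0,0,0],[-1,-2.5,1.15,0,0,0,0],[-1,0,0,1.5,0,0,0],[-1,0,0,1,0,0,0],[-1,0,0,0.5,0,0,0],[-1,0,0,0,0,0,0],[-1,0,0,0,0,0,0]]'
cat >> h.py <<'E'
def cam():
    s=sense(); L=R2(.653)@(np.array(s["tool_pos"][:2])-PIV); print("t",round(s["time"],2),"from axis",round(L[0]+105,1),"off-centre",round(L[1]+1,1),"tip z",round(s["tool_pos"][2]-17,1),"F",np.round(s["ft_force"],1))
E
python3 -c "from h import *;cam()"
```

```text
time: 15.73
tool_pos: [626.5, -6.6, 169.0]
tcp_rot: [-180.0, -0.1, 144.2]
ft_force: [0.7, -1.1, 0.3]
finger_gap: 0.0
grip_force: 0.0
t 15.73 from axis 15.0 off-centre -0.6 tip z 152.0 F [ 0.7 -1.1  0.3]
```

```bash
python3 -m handwheel '[[-1,0,0,0.6,0,0,0],[-1,0,0,0.6,0,0,0],[-1,0,0,0.6,0,0,0],[-1,-0.3,0,0.4,0,0,0],[-1,-0.3,0,0.4,0,0,0]]' >/dev/null; python3 -c "from h import *;cam()"
python3 -m handwheel '[[-1,-0.3,0,0.4,0,0,0],[-1,-0.3,0,0.4,0,0,0],[-1,-0.3,0,0.4,0,0,0],[-1,-0.3,0,0.4,0,0,0]]' >/dev/null; python3 -c "from h import *;cam()"
python3 -m handwheel '[[-1,-0.4,0,0.4,0,0,0],[-1,-0.4,0,0.4,0,0,0],[-1,-0.4,0,0.3,0,0,0],[-1,0,0,0,0,0,0]]' >/dev/null; python3 -c "from h import *;cam()"
```

```text
t 16.15 from axis 21.9 off-centre -0.1 tip z 126.0 F [-0.5  0.5  3.4]
t 16.48 from axis 33.9 off-centre 0.2 tip z 109.6 F [-1.6  0.7  1.2]
t 16.82 from axis 46.4 off-centre 0.4 tip z 98.3 F [-0.4  0.8  0.2]
```

```bash
for i in 1 2 3; do python3 -m handwheel '[[-1,0,0,0.1,0,0,0],[-1,0,0,0,0,0,0]]' >/dev/null; python3 -c "from h import *;cam()"; done
```

```text
t 16.98 from axis 46.0 off-centre 0.6 tip z 98.3 F [ 0.2  0.3 -0.5]
t 17.15 from axis 46.1 off-centre 0.7 tip z 98.0 F [-0.6  0.   2.6]
t 17.32 from axis 46.1 off-centre 0.8 tip z 97.8 F [-3.6 -0.5  9.1]
```

The lever has bottomed out at tip z of about 98 mm with 9 N. I'll lift away and check.

```bash
python3 -m handwheel '[[-1,0,0,0,0,0,0],[-1,0,0,0,0,0,0],[-1,0,0,0,0,0,0],[-1,0,0,-1,0,0,0],[-1,0,0,-2.5,0,0,0],[-1,0,0,-3,0,0,0],[-1,0,0,-3,0,0,0],[-1,0,0,-2,0,0,0],[-1,2.5,-2,0,0,0,0],[-1,3,-3,0,0,0,0],[-1,3,-3,0,0,0,0],[-1,2,-2,0,0,0,0]]' && python3 -m handwheel '[[-1,3,-2,0,0,0,0],[-1,3,-2,0,0,0,0],[-1,3,-2,0,0,0,0],[-1,0,0,0,0,0,0],[-1,0,0,0,0,0,0]]'
python3 - <<'E'
from h import *
for c in("top","scene"):
    p=snapshot(c); cv2.imwrite(f"pics/{c}3.png",p["image"][:,:,::-1])
    for q in("fence_push","cam_axis","cam_press","plane","bowl_mid","segment_a_mid"):
        print(c,q,[(np.round(d["location"]).tolist(),round(d["conf"],2)) for d in place_of(p,q)[:2]])
E
```

```text
time: 18.32
tool_pos: [506.9, -43.9, 228.2]
tcp_rot: [-180.0, -0.0, 144.2]
ft_force: [0.2, -0.8, 0.8]
finger_gap: 0.0
grip_force: 0.0
time: 18.73
tool_pos: [400.5, -39.7, 229.0]
tcp_rot: [179.9, 0.1, 144.2]
ft_force: [0.8, -0.2, 0.4]
finger_gap: -0.1
grip_force: 0.0
top fence_push [([519.0, 59.0, 58.0], 0.92)]
top cam_axis [([617.0, 5.0, 94.0], 0.66)]
top cam_press [([658.0, -22.0, 99.0], 0.6)]
top plane [([754.0, 62.0, 17.0], 0.93)]
top bowl_mid [([481.0, -370.0, 27.0], 0.84)]
top segment_a_mid [([633.0, -200.0, 44.0], 0.82)]
scene fence_push [([521.0, 58.0, 56.0], 0.94)]
scene cam_axis [([619.0, 6.0, 95.0], 0.86)]
scene cam_press [([657.0, -28.0, 102.0], 0.64)]
scene plane [([750.0, 61.0, 11.0], 0.89), ([619.0, 6.0, 96.0], 0.62)]
scene bowl_mid [([482.0, -369.0, 29.0], 0.74)]
scene segment_a_mid [([632.0, -204.0, 39.0], 0.85), ([520.0, 58.0, 55.0], 0.33)]
```

View pics/scene3.png

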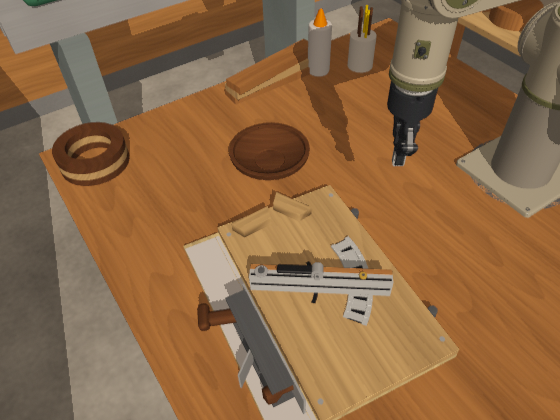

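The lever lies flat along the fence at (295,268), the fence is in the third stop, the other objects are unmoved and the hand is clear.

```bash
python3 -c "from bench import hand_in;print(hand_in())"
```

```text
the job is handed in; nothing more can be done
None
```

The job is handed in: the fence is seated in its third stop (about 0.52 rad), the cam lever is pressed flat, nothing else appears to have moved and the hand is clear; no verdict came back.

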